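Find the rocking pot lid and seat it

ROBOT

A 6-joint arm with a two-finger parallel gripper is mounted at the origin on the work surface. World frame = base frame: x ahead of the robot, y to its left, z up, the work surface at z = 0. Lengths are in m, angles in rad, forces in N, time in s.
With the tool pointing down it reaches from about 0.325 to 0.9 m from the base axis. Payload 6.1 kg.
Tool frame: the origin (TCP) lies where the fingers leave the gripper's body, on its centre line; the fingertips stand 73 mm ahead of it and the grasp point (between the pads) lies 54 mm ahead of it; z points along the fingers, x is the direction in which the jaws open and shut, and the axes are right-handed (so a half turn about z gives the same grasp; the last joint's range is limited). The gripper opens to 85 mm and grips with 20 to 120 N. Pads are 22 mm wide; open, the fingers measure 114 mm over their backs; the gripper's body (76 mm by 85 mm) begins 54 mm behind the grasp point. The pads swing forward as they close: fully open they stand 13 mm farther back than shut.
Start: joints at [0.98, 0.22, 1.526, -0, 1.395, -0.126], TCP at [0.28, 0.559, 0.304] pointing down, gripper open.
Joint ranges: [-2.98, 2.98], [-0.91, 2.08], [0.09, 2.57], [-1.24, 4.39], [0.2, 2.65], [-2.68, 2.68]. Speed limits (rad/s): [2.57, 2.57, 3.01, 3.14, 3.14, 3.14].

INTERFACE

Orientations are given as [roll, pitch, yaw] about the fixed x, y, z axes, in that order (R = Rz(yaw) Ry(pitch) Rx(roll)).
In Python, from station import bot gives the robot as it stands. The module is installed in compiled form; this text tells all that it offers.
- The arm moves only by the shell command python3 -m jog 'ROWS' [OPENING]. ROWS is JSON, a list of rows, each a list of 6 numbers: the shift along the tool's x, y, z in mm, then the turn, a rotation vector about the tool's x, y, z in degrees. A call has 1 to 8 rows; each row shifts and turns the commanded pose from where the row before left it, along the tool's axes as they then stand; what a row does not reach is not made up. A row lasts 1/10 s, in which the tool goes at most 50 mm and 8.59 degrees, less where a joint would pass 70% of its speed; a pose out of reach is approached as far as the arm can. A call with a gripper value outside its range is refused whole. OPENING is the opening, from 0 (shut) to 1 (fully open), set as the call begins (- or left out, the last holds). The fingers move at their own pace and stop on an object; the grip force is fixed at half the most. Time passes only in rows, so rows that do not move let the fingers close. It gives the time, the measured TCP pose, the force and the opening at its end, in the units of the state.
- bot.observe(): the state, without advancing time (a new reading comes with each control period).
- bot.capture(name): name is "scene" or "side" or "wrist"; returns (picture, depth): 480x640x3 uint8, blue, green, red; 480x640 float32, m along the optical axis (not along the pixel's ray), 0 where there is no reading.
- bot.camera_model(name): a dict with "vfov" (degrees; the focal length in pixels is half the picture's height over the tangent of half this angle, whatever the lens; pixels are square), "cx", "cy" (the principal point, pixels), "rvec" (rotation vector, rad) and "tvec" (3), from world to camera coordinates, as OpenCV has them. Camera axes: x right, y down, z forward; pixel columns grow to the right and rows downward; lengths in m; the calibration is good to about 2 mm. A picture is of the moment at which its call begins: read the wrist's pose just before it. camera_model takes no time and is no camera call; for the wrist camera it gives the pose at the moment of the call.
- bot.sign_off(): hands the job in, once; it reports no verdict.
The state is a dict: "time": time; "q": joint angles; "dq": joint speeds; "joint_efforts": joint torques, N m; "tool_pos": TCP position; "ee_rot": TCP orientation; "wrist_force": force on the tool from outside, world axes, zero at the start; "moment": the same for the moment, N m; "width": finger opening in m.
Only numpy, scipy, OpenCV 4.12 (cv2) and the standard library are available. Lean on these libraries where they do the work, as an engineer would, in place of code of your own. Each camera call takes 0.05 s, during which the arm holds its last target.

TASK

One of the four steel pot lids on the sauce station has not dropped into its pot and rocks when its edge is pressed. Press down on the lids with a fingertip, one after another, until you find it, then push it sideways with the fingers until it drops home and lies flat like the others. Do not pick up or carry any lid, leave the other lids seated and leave the shakers and the scoop behind them where they are.

Things in the scene. Friction and masses are not known exactly. Their poses are not given: they have to be found in the camera images.
- station: counter-top sauce station, a fixed steel box 250 mm deep (x), 620 mm wide (y), its deck 110 mm above the counter; origin at the centre of its foot. Four round pots hang in a row along its y, 30 mm towards -x from its middle, 145 mm apart; a bare strip of deck behind them (+x) carries shakers and a scoop. Each pot has a flat rim 131 mm across, its top 118 mm above the counter (8 mm above the deck), with a mouth 102 mm across.
- pot1 (a point): centre of the mouth of pot 1, on the axis, level with the top of its rim (118 mm above the counter) (at the station's -y end)
- pot2 (a point): centre of the mouth of pot 2, on the axis, level with the top of its rim (118 mm above the counter)
- pot3 (a point): centre of the mouth of pot 3, on the axis, level with the top of its rim (118 mm above the counter)
- pot4 (a point): centre of the mouth of pot 4, on the axis, level with the top of its rim (118 mm above the counter) (at the station's +y end)
- lid_a: round steel pot lid, one of four alike: flat flange 126 mm across, 4 mm thick; below it a plug 97 mm across, 5.5 mm deep; on top in the middle a black knob: neck 17 mm across, head 27 mm across from 10 to 24.5 mm above the flange's top. 0.10 to 0.16 kg. Origin: centre of the flange's underside; z: up through the knob.
- lid_b: lid like lid_a, same sizes and frame. Which pot each lid covers, and which lid is unseated, change from start to start. A seated lid's flange lies flat on the rim, its top 122 mm above the counter, its plug in the mouth with 2.5 mm of play to each side.
- lid_c: lid like lid_a, same sizes and frame. The one unseated lid lies 7 to 8 mm off its pot's axis, in any direction; on the side to which it is off, the plug's edge stands on the rim and the lid is about 8 mm high; the opposite edge rests on the rim. It slides at about 1 N.
- lid_d: lid like lid_a, same sizes and frame. Under a press of 3 to 6 N a seated lid does not give; the edge of the unseated one stands higher than 122 mm except at its low side, and gives 1 to 3 mm as the lid rocks.
- shaker_a: glass shaker with steel top, 40 mm across, 57 mm tall, on the deck behind the pots; origin at the centre of its foot; to be left alone
- shaker_b: second shaker like shaker_a; to be left alone
- scoop: small steel scoop, 135 mm long, up to 42 mm wide, 16 mm high, lying on the deck behind the pots; to be left alone
Mind the look-alikes: they are no part of the job. Leave any blue or pink look-alike of the lid_b alone.

How it is judged:
By the outcome, as a careful person would: the job done as asked, in the order asked, and still so for the second after the job is handed in, with the robot touching nothing.
It also fails if it takes over 72 s, if anything falls off the work surface, if the arm or the gripper's body presses on something with over 40 N, if the wrist force passes 120 N, or if a joint passes its speed limit or range.

## Working session

There is one attempt and no reset: what is moved stays moved. The work goes in short steps, Python scripts to look and compute and a shell command to move; the robot and the scene stay as the last step left them, time stands still between calls to the robot, and variables do not carry over. Pictures are saved under pics/ and viewed, and the job is handed in when it is done.

```bash
mkdir -p pics; ls
python3 - <<'E'
from station import bot
import cv2,numpy as np
s=bot.observe()
print({k:np.round(v,3) for k,v in s.items()})
for n in ["scene","side","wrist"]:
    m=bot.camera_model(n); p,d=bot.capture(n)
    print(n,m)
    cv2.imwrite(f"pics/{n}0.png",p); np.save(f"pics/{n}0.npy",d)
E
```

```text
pics
{'time': np.float64(0.0), 'q': array([ 0.98 ,  0.221,  1.528,  0.   ,  1.395, -0.126]), 'dq': array([-0.001,  0.001, -0.   ,  0.001, -0.001,  0.   ]), 'joint_efforts': array([ 0.0000e+00, -4.9689e+01, -3.8940e+01, -0.0000e+00,  1.1000e-02,
       -0.0000e+00]), 'tool_pos': array([0.28 , 0.558, 0.303]), 'ee_rot': array([-3.141e+00,  2.000e-03,  1.106e+00]), 'wrist_force': array([ 0.128, -0.211, -0.056]), 'moment': array([ 0.012, -0.016, -0.017]), 'width': np.float64(0.085)}
scene {'vfov': 50.00433765625568, 'cx': 322.8413755293045, 'cy': 236.295332700678, 'rvec': array([ 2.15636007,  0.7679211 , -0.34195641]), 'tvec': array([-0.46033192, -0.09878469,  1.18639478])}
side {'vfov': 52.194764132141565, 'cx': 317.2677255353811, 'cy': 233.337575662059, 'rvec': array([ 2.08176632, -0.40877   ,  0.2250256 ]), 'tvec': array([-0.47989082,  0.22160743,  0.90847952])}
wrist {'vfov': 58.19207125993414, 'cx': 316.8595924171396, 'cy': 246.12597300598597, 'rvec': array([-2.43051089, -1.50290332, -0.23874918]), 'tvec': array([-0.62429143, -0.04136544,  0.38195497])}
```

View pics/scene0.png

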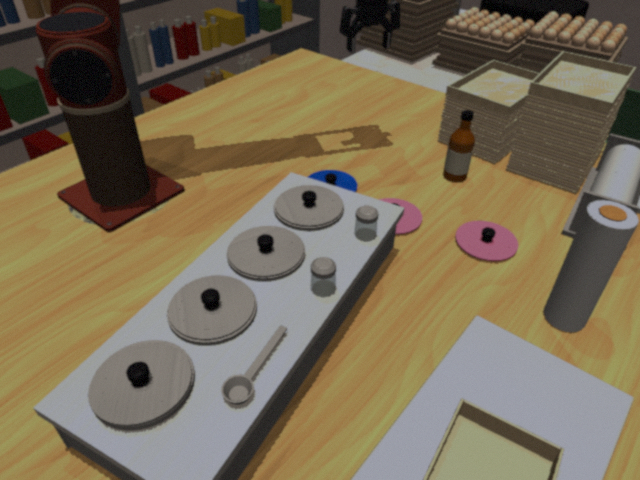

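View pics/side0.png

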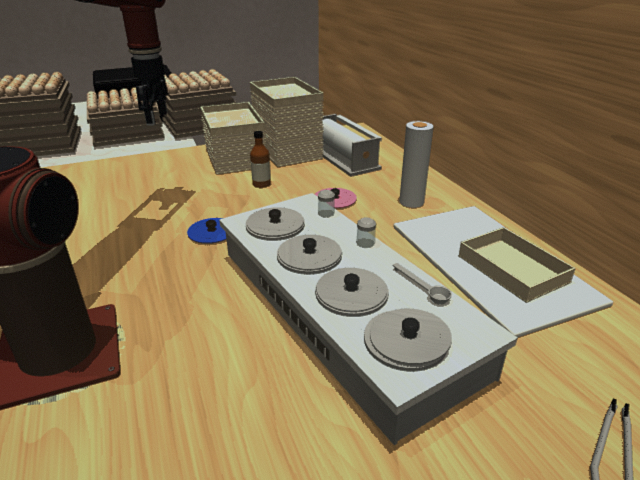

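View pics/wrist0.png

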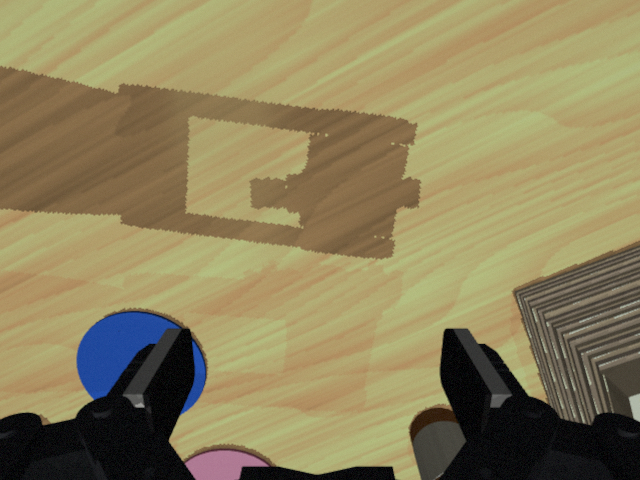

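The scene picture shows four grey lids with black knobs at about (138,373), (210,298), (265,243) and (309,198). The shakers are at (367,220) and (323,275), and the scoop is at (255,365). The blue lid at (332,180) and the pink ones at (400,215) and (487,240) are look-alikes on the counter, so I leave them alone. Next I measure the lids' positions from depth.

```bash
cat > h.py <<'E'
import numpy as np,cv2
def K(m):
    f=240/np.tan(np.radians(m["vfov"])/2); return f,m["cx"],m["cy"]
def world(m,d):
    f,cx,cy=K(m); v,u=np.mgrid[:480,:640]
    P=np.stack([(u-cx)/f*d,(v-cy)/f*d,d],-1)
    R=cv2.Rodrigues(m["rvec"])[0]
    W=(P-m["tvec"])@R
    W[d<=0]=np.nan
    return W
def ray(m,u,v,z):
    f,cx,cy=K(m);R=cv2.Rodrigues(m["rvec"])[0]
    c=-R.T@m["tvec"]; w=R.T@np.array([(u-cx)/f,(v-cy)/f,1.]); return c+w*(z-c[2])/w[2]
E
python3 - <<'E'
from h import *
from station import bot
for n in ["scene","side"]:
    m=bot.camera_model(n); d=np.load(f"pics/{n}0.npy"); p=cv2.imread(f"pics/{n}0.png")
    W=world(m,d)
    z=W[...,2]; x=W[...,0]; y=W[...,1]
    reg=(z>0.09)&(z<0.118)&(x>.2)&(x<.8)
    h=np.histogram(z[(z>.09)&(z<.16)],bins=35,range=(.09,.16))[0]; print(n,h)
    # knobs
    kn=((p.max(2)<45)&(z>.125)&(z<.16)&(x>.3)).astype(np.uint8)
    nn,l,st,c=cv2.connectedComponentsWithStats(kn)
    for i in range(1,nn):
        if st[i,4]>40:
            k=l==i; print("knob",c[i],st[i,4],np.nanmedian(W[k],0).round(4), ray(m,*c[i],.139).round(4))
    # deck rect
    deck=(z>.1)&(z<.116)&(x>.2)&(x<.9)
    pts=np.column_stack([x[deck],y[deck]]).astype(np.float32)
    nn,l,st,c=cv2.connectedComponentsWithStats(((z>.1)&(z<.17)&(x>.2)&(x<.95)).astype(np.uint8))
    i=1+np.argmax(st[1:,4]); k=l==i
    print("rect",cv2.minAreaRect(np.column_stack([x[k],y[k]]).astype(np.float32)*1000))
E
```

```text
scene [  395   562   794   783   895  1146  1274   961   674  4971 21609  6004
   920   966  1684  3228  7104  3362  2819  2150  1315   644   806  1341
   606   426   503   482   585   483   561   407   300   402   481]
knob [559.41304348   5.08385093] 322 [0.3787 1.6941 0.1264] [0.3888 1.6448 0.139 ]
knob [308.74509804 198.25490196] 153 [0.4681 0.109  0.1438] [0.4656 0.1116 0.139 ]
knob [265.08292683 242.88292683] 205 [ 0.4945 -0.0335  0.1451] [ 0.4914 -0.0305  0.139 ]
knob [210.21428571 298.44736842] 266 [ 0.52   -0.1741  0.1455] [ 0.5164 -0.1714  0.139 ]
knob [138.4091954  374.27356322] 435 [ 0.5516 -0.3184  0.1497] [ 0.5454 -0.3162  0.139 ]
rect ((530.5294189453125, -93.01287841796875), (254.10337829589844, 623.0809326171875), 10.272140502929688)
side [  674   818   914   990  1067   968   909   898  2472 11100  3788   906
   984  1402  2240  4453  2273  1756  1510  1032   757   949   945   653
   633   665   668   739   732   742   578   558   616   616   528]
knob [274.29 214.53] 100 [0.4613 0.1084 0.1414] [0.4617 0.1101 0.139 ]
knob [308.93162393 244.1025641 ] 117 [ 0.4871 -0.0346  0.1424] [ 0.488  -0.0315  0.139 ]
knob [351.24516129 280.83225806] 155 [ 0.5117 -0.1755  0.1432] [ 0.513  -0.1728  0.139 ]
knob [409.85992218 327.20622568] 257 [ 0.5419 -0.3207  0.1468] [ 0.5454 -0.316   0.139 ]
rect ((532.8414306640625, -91.85067749023438), (253.91676330566406, 623.5291137695312), 10.35262393951416)
```

Run:
```python
from h import *
from station import bot
th=np.radians(10.3); ex=np.array([np.cos(th),np.sin(th)]); ey=np.array([-ex[1],ex[0]])
c0=np.array([.5317,-.0925])-.03*ex
for n in ["scene","side"]:
    m=bot.camera_model(n); d=np.load(f"pics/{n}0.npy"); W=world(m,d)
    for i in range(4):
        c=c0+ey*(i-1.5)*.145
        r=np.hypot(W[...,0]-c[0],W[...,1]-c[1])
        k=(r>.025)&(r<.055)&(W[...,2]>.115)&(W[...,2]<.135)
        P=W[k]; A=np.column_stack([P[:,:2]-c,np.ones(len(P))])
        co=np.linalg.lstsq(A,P[:,2],rcond=None)[0]
        e=P[:,2]-A@co; k2=abs(e)<.004; co=np.linalg.lstsq(A[k2],P[k2,2],rcond=None)[0]
        sl=np.degrees(np.arctan(np.hypot(*co[:2])))
        # flange extents: points above z .1195
        f=(r<.078)&(W[...,2]>.1185); Q=W[f]
        circ=cv2.minEnclosingCircle((Q[:,:2]*1000).astype(np.float32))
        print(n,"pot",i+1,c.round(4),"z0 %.4f tilt %.2f deg dir up %.0f"%(co[2],sl,np.degrees(np.arctan2(co[1],co[0]))),np.array(circ[0]).round(1),round(circ[1],1))
```

```text
scene pot 1 [ 0.5411 -0.3119] z0 0.1263 tilt 3.53 deg dir up -41 [ 543.4 -314.1] 67.9
scene pot 2 [ 0.5151 -0.1692] z0 0.1226 tilt 0.03 deg dir up 57 [ 514.9 -171. ] 65.9
scene pot 3 [ 0.4892 -0.0265] z0 0.1226 tilt 0.10 deg dir up 129 [487.5 -21.5] 72.0
scene pot 4 [0.4633 0.1161] z0 0.1226 tilt 0.15 deg dir up 101 [462.9 113.2] 65.8
side pot 1 [ 0.5411 -0.3119] z0 0.1245 tilt 3.60 deg dir up -42 [ 544.  -313.6] 66.8
side pot 2 [ 0.5151 -0.1692] z0 0.1207 tilt 0.08 deg dir up 41 [ 514.5 -170.4] 65.8
side pot 3 [ 0.4892 -0.0265] z0 0.1206 tilt 0.10 deg dir up -86 [489.2 -26.9] 66.8
side pot 4 [0.4633 0.1161] z0 0.1205 tilt 0.08 deg dir up -14 [464.9 113.8] 65.1
```

Depth from both cameras agrees. The lid on pot 1 is tilted about 3.6°, with its high side towards −41° in world. The other three lie flat within 0.15°. I'll check this by touch, pressing the pot 2 lid first as a reference and then pot 1. First I shut the gripper and yaw so that tool x points along the suspected offset direction.

```bash
python3 -m jog '[[0,0,0,0,0,8],[0,0,0,0,0,8],[0,0,0,0,0,8],[0,0,0,0,0,8],[0,0,0,0,0,8],[0,0,0,0,0,8],[0,0,0,0,0,8],[0,0,0,0,0,8]]' 0
python3 -m jog '[[0,0,0,0,0,8],[0,0,0,0,0,8],[0,0,0,0,0,8],[0,0,0,0,0,8],[0,0,0,0,0,8.5],[0,0,0,0,0,0]]'
```

```text
time: 0.95
tool_pos: [0.28, 0.5585, 0.3034]
ee_rot: [3.141, 0.001, -0.017]
wrist_force: [0.0, -0.4, -0.2]
width: 0.0003
time: 1.55
tool_pos: [0.28, 0.5585, 0.3035]
ee_rot: [3.141, -0.0, -0.719]
wrist_force: [-0.4, 0.7, -0.0]
width: -0.0001
```

```bash
for i in 1; do python3 -m jog '[[27,18,0,0,0,0],[27,18,0,0,0,0],[27,18,0,0,0,0],[27,18,0,0,0,0],[27,18,0,0,0,0],[27,18,0,0,0,0],[27,18,0,0,0,0],[27,18,0,0,0,0]]'; done
python3 -m jog '[[27,18,0,0,0,0],[27,18,0,0,0,0],[27,18,0,0,0,0],[27,18,0,0,0,0],[27,18,0,0,0,0],[27,18,0,0,0,0],[27,18,0,0,0,0],[27,18,0,0,0,0]]'
```

```text
time: 2.35
tool_pos: [0.3481, 0.3069, 0.3038]
ee_rot: [-3.142, -0.0, -0.713]
wrist_force: [-0.3, 0.1, -0.4]
width: 0.0
time: 3.15
tool_pos: [0.4162, 0.0563, 0.304]
ee_rot: [-3.141, -0.0, -0.713]
wrist_force: [1.1, 0.8, -0.4]
width: 0.0001
```

```bash
python3 -m jog '[[27,19,0,0,0,0],[27,19,0,0,0,0],[27,19,0,0,0,0],[27,19,0,0,0,0],[27,19,0,0,0,0],[27,19,0,0,0,0],[27,19,0,0,0,0],[27,19,0,0,0,0]]'
python3 -m jog '[[0,0,20,0,0,0],[0,0,20,0,0,0],[0,0,20,0,0,0],[0,0,20,0,0,0],[0,0,15,0,0,0],[0,0,0,0,0,0]]'
```

```text
time: 3.95
tool_pos: [0.4789, -0.2003, 0.3038]
ee_rot: [-3.142, 0.0, -0.713]
wrist_force: [-0.0, 1.2, -0.1]
width: -0.0
time: 4.55
tool_pos: [0.4775, -0.1982, 0.2064]
ee_rot: [3.141, 0.005, -0.716]
wrist_force: [0.2, 0.2, -1.0]
width: 0.0001
```

```bash
python3 -m jog '[[0,0,5,0,0,0],[0,0,3,0,0,0],[0,0,0,0,0,0],[0,0,0,0,0,0]]'
python3 -m jog '[[0,0,1,0,0,0],[0,0,0,0,0,0]]'
```

```text
time: 4.95
tool_pos: [0.4791, -0.1991, 0.2015]
ee_rot: [-3.141, -0.001, -0.718]
wrist_force: [0.6, 0.1, 0.2]
width: -0.0
time: 5.15
tool_pos: [0.4789, -0.199, 0.2001]
ee_rot: [-3.142, -0.0, -0.718]
wrist_force: [-0.2, -0.1, 0.7]
width: 0.0001
```

```bash
python3 -m jog '[[0,0,2,0,0,0],[0,0,1,0,0,0],[0,0,0,0,0,0]]'
python3 -m jog '[[0,0,1,0,0,0],[0,0,0,0,0,0]]'
python3 -m jog '[[0,0,1,0,0,0],[0,0,0,0,0,0]]'
```

```text
time: 5.45
tool_pos: [0.4786, -0.1989, 0.1966]
ee_rot: [3.141, 0.0, -0.718]
wrist_force: [-0.1, -0.1, -0.2]
width: 0.0004
time: 5.65
tool_pos: [0.4787, -0.1989, 0.1957]
ee_rot: [3.142, 0.0, -0.718]
wrist_force: [0.5, 0.7, -0.3]
width: -0.0
time: 5.85
tool_pos: [0.4787, -0.1989, 0.1947]
ee_rot: [3.142, 0.0, -0.718]
wrist_force: [-0.9, -0.2, 0.5]
width: 0.0001
```

```bash
python3 -m jog '[[0,0,0.5,0,0,0],[0,0,0,0,0,0]]'
python3 -m jog '[[0,0,0.5,0,0,0],[0,0,0,0,0,0]]'
```

```text
time: 6.05
tool_pos: [0.4788, -0.199, 0.1947]
ee_rot: [3.142, -0.0, -0.718]
wrist_force: [-1.1, 0.6, 2.8]
width: -0.0
time: 6.25
tool_pos: [0.4789, -0.199, 0.1946]
ee_rot: [3.142, -0.0, -0.718]
wrist_force: [-3.0, 1.6, 6.2]
width: -0.0
```

The pot 2 lid doesn't give: 6 N at constant height, top at 122 mm, so it is seated. Now pot 1.

```bash
python3 -m jog '[[0,0,-15,0,0,0],[0,0,-15,0,0,0],[32,23,0,0,0,0],[32,23,0,0,0,0],[32,23,0,0,0,0],[32,23,0,0,0,0],[0,0,0,0,0,0],[0,0,0,0,0,0]]'
python3 -m jog '[[0,0,10,0,0,0],[0,0,5,0,0,0],[0,0,3,0,0,0],[0,0,0,0,0,0],[0,0,0,0,0,0]]'
```

```text
time: 7.05
tool_pos: [0.5148, -0.3533, 0.2247]
ee_rot: [-3.141, -0.001, -0.719]
wrist_force: [-0.5, 0.7, -0.5]
width: 0.0
time: 7.55
tool_pos: [0.5148, -0.352, 0.2059]
ee_rot: [-3.142, 0.0, -0.717]
wrist_force: [0.3, -0.2, -0.9]
width: 0.0
```

```bash
python3 -m jog '[[0,0,3,0,0,0],[0,0,2,0,0,0],[0,0,0,0,0,0]]'
python3 -m jog '[[0,0,1,0,0,0],[0,0,0,0,0,0]]'
python3 -m jog '[[0,0,0.7,0,0,0],[0,0,0,0,0,0]]'
```

```text
time: 7.85
tool_pos: [0.5146, -0.3523, 0.2005]
ee_rot: [-3.142, 0.001, -0.718]
wrist_force: [-0.8, -0.2, -0.0]
width: 0.0001
time: 8.05
tool_pos: [0.5147, -0.3525, 0.1998]
ee_rot: [-3.142, 0.0, -0.718]
wrist_force: [-0.5, 0.1, 0.5]
width: 0.0
time: 8.25
tool_pos: [0.5148, -0.3526, 0.1993]
ee_rot: [3.142, -0.0, -0.718]
wrist_force: [-0.0, 0.1, 0.8]
width: 0.0001
```

```bash
python3 -m jog '[[0,0,0.7,0,0,0],[0,0,0,0,0,0]]'
```

```text
time: 8.45
tool_pos: [0.5148, -0.3526, 0.1989]
ee_rot: [3.142, -0.001, -0.718]
wrist_force: [-0.9, 0.8, 2.7]
width: 0.0002
```

```bash
python3 -m jog '[[0,0,0.5,0,0,0],[0,0,0,0,0,0]]'
python3 -m jog '[[0,0,0.3,0,0,0],[0,0,0,0,0,0]]'
```

```text
time: 8.65
tool_pos: [0.5149, -0.3526, 0.1987]
ee_rot: [3.141, -0.001, -0.718]
wrist_force: [-1.2, 0.5, 5.1]
width: 0.0001
time: 8.85
tool_pos: [0.5149, -0.3527, 0.1985]
ee_rot: [3.141, -0.001, -0.718]
wrist_force: [-1.0, 1.2, 5.9]
width: -0.0001
```

The lid stands about 4 mm high here and gives roughly 0.8 mm under 6 N, against 0.1 mm for the seated one. I press its high edge too, to see it rock clearly.

```bash
python3 -m jog '[[0,0,-15,0,0,0],[0,0,-10,0,0,0],[28,-24,0,0,0,0],[28,-24,0,0,0,0],[0,0,0,0,0,0],[0,0,8,0,0,0],[0,0,5,0,0,0],[0,0,0,0,0,0]]'
python3 -m jog '[[0,0,3,0,0,0],[0,0,2,0,0,0],[0,0,0,0,0,0]]'
```

```text
time: 9.65
tool_pos: [0.587, -0.3528, 0.2082]
ee_rot: [3.141, 0.003, -0.719]
wrist_force: [0.0, -0.4, -0.9]
width: -0.0001
time: 9.95
tool_pos: [0.5881, -0.3532, 0.2046]
ee_rot: [3.142, 0.0, -0.718]
wrist_force: [-0.1, 0.7, -0.4]
width: 0.0
```

```bash
python3 -m jog '[[0,0,1,0,0,0],[0,0,0,0,0,0]]'
python3 -m jog '[[0,0,1,0,0,0],[0,0,0,0,0,0]]'
```

```text
time: 10.15
tool_pos: [0.5884, -0.3532, 0.2038]
ee_rot: [3.142, -0.0, -0.718]
wrist_force: [-1.3, -0.1, 0.6]
width: 0.0001
time: 10.35
tool_pos: [0.5885, -0.3533, 0.2028]
ee_rot: [3.142, -0.0, -0.718]
wrist_force: [0.0, -0.0, 0.2]
width: 0.0005
```

```bash
python3 -m jog '[[0,0,0.7,0,0,0],[0,0,0,0,0,0]]'
python3 -m jog '[[0,0,0.7,0,0,0],[0,0,0,0,0,0]]'
```

```text
time: 10.55
tool_pos: [0.5886, -0.3532, 0.2021]
ee_rot: [-3.142, -0.0, -0.718]
wrist_force: [-1.4, -0.3, -0.4]
width: 0.0001
time: 10.75
tool_pos: [0.5885, -0.3531, 0.2013]
ee_rot: [-3.142, -0.0, -0.718]
wrist_force: [1.5, -0.5, 1.2]
width: 0.0002
```

```bash
python3 -m jog '[[0,0,0.5,0,0,0],[0,0,0,0,0,0]]'
```

```text
time: 10.95
tool_pos: [0.5885, -0.3532, 0.2008]
ee_rot: [-3.142, -0.0, -0.718]
wrist_force: [0.2, -0.2, 0.7]
width: 0.0004
```

```bash
python3 -m jog '[[0,0,0.7,0,0,0],[0,0,0,0,0,0]]'
python3 -m jog '[[0,0,0.7,0,0,0],[0,0,0,0,0,0]]'
```

```text
time: 11.15
tool_pos: [0.5886, -0.3532, 0.2003]
ee_rot: [-3.142, -0.0, -0.718]
wrist_force: [1.0, -0.6, 0.9]
width: -0.0003
time: 11.35
tool_pos: [0.5886, -0.3532, 0.2001]
ee_rot: [3.142, -0.0, -0.718]
wrist_force: [-0.6, -0.2, 4.2]
width: -0.0001
```

```bash
python3 -m jog '[[0,0,-3,0,0,0],[10,0,-10,0,0,0],[30,0,-20,0,0,0],[30,0,-20,0,0,0],[20,0,-20,0,0,0],[0,0,0,0,0,0]]'
cat > fit.py <<'E'
from h import *
from station import bot
import sys
tag=sys.argv[1]
th=np.radians(10.3); ex=np.array([np.cos(th),np.sin(th)]); ey=np.array([-ex[1],ex[0]])
c0=np.array([.5317,-.0925])-.03*ex
for n in ["scene","side"]:
    m=bot.camera_model(n); p,d=bot.capture(n); W=world(m,d); cv2.imwrite(f"pics/{n}{tag}.png",p); np.save(f"pics/{n}{tag}.npy",d)
    for i in range(4):
        c=c0+ey*(i-1.5)*.145
        r=np.hypot(W[...,0]-c[0],W[...,1]-c[1])
        k=(r>.025)&(r<.055)&(W[...,2]>.115)&(W[...,2]<.135)
        P=W[k]; A=np.column_stack([P[:,:2]-c,np.ones(len(P))])
        co=np.linalg.lstsq(A,P[:,2],rcond=None)[0]
        e=P[:,2]-A@co; k2=abs(e)<.004; co=np.linalg.lstsq(A[k2],P[k2,2],rcond=None)[0]
        sl=np.degrees(np.arctan(np.hypot(*co[:2])))
        kn=((p.max(2)<45)&(W[...,2]>.125)&(W[...,2]<.16)&(r<.03)); v,u=np.nonzero(kn)
        zk=co[2]+.017
        print(n,"pot",i+1,"n",len(P),"z0 %.4f tilt %.2f dir %.0f"%(co[2],sl,np.degrees(np.arctan2(co[1],co[0]))),"knob px",u.mean().round(1),v.mean().round(1),"xy",ray(m,u.mean(),v.mean(),zk)[:2].round(4))
print(bot.observe()["time"])
E
python3 fit.py 1
```

```text
time: 11.95
tool_pos: [0.6581, -0.4143, 0.2757]
ee_rot: [-3.141, -0.006, -0.718]
wrist_force: [0.1, -0.6, 0.7]
width: 0.0
scene pot 1 n 3141 z0 0.1263 tilt 3.52 dir -37 knob px 138.4 373.6 xy [ 0.5479 -0.3169]
scene pot 2 n 2494 z0 0.1226 tilt 0.06 dir 64 knob px 210.3 298.5 xy [ 0.5172 -0.1718]
scene pot 3 n 1713 z0 0.1226 tilt 0.13 dir 101 knob px 265.1 242.8 xy [ 0.4918 -0.0309]
scene pot 4 n 1214 z0 0.1226 tilt 0.11 dir 58 knob px 308.7 198.1 xy [0.4658 0.1114]
side pot 1 n 1999 z0 0.1245 tilt 3.47 dir -41 knob px 409.7 327.3 xy [ 0.5433 -0.3184]
side pot 2 n 1354 z0 0.1208 tilt 0.04 dir -139 knob px 351.1 281.4 xy [ 0.5128 -0.1728]
side pot 3 n 953 z0 0.1206 tilt 0.09 dir 109 knob px 308.8 244.9 xy [ 0.4875 -0.0322]
side pot 4 n 680 z0 0.1205 tilt 0.11 dir -156 knob px 274.4 214.9 xy [0.4623 0.1112]
12.05
```

Run:
```python
import cv2
p=cv2.imread('pics/scene1.png')[310:450,60:290]; cv2.imwrite('pics/crop1.png',cv2.resize(p,None,fx=3,fy=3,interpolation=cv2.INTER_CUBIC))
```

```text
(no output)
```

View pics/crop1.png

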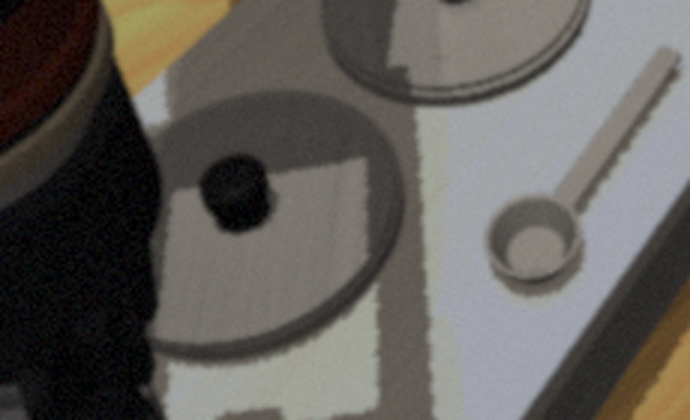

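The candidates in the scene picture are the grey lids at (138,374), (210,298), (265,243) and (309,198). The one at (138,374), on pot 1, fits: the crop shows its near-right edge standing proud, it stands high under the finger, and it gives. I move in beside its knob on the high side.

```bash
python3 -m jog '[[-37,0,0,0,0,0],[-37,0,0,0,0,0],[-36,0,0,0,0,0],[0,0,20,0,0,0],[0,0,20,0,0,0],[0,0,15,0,0,0],[0,0,8,0,0,0],[0,0,0,0,0,0]]'
python3 -m jog '[[0,0,0,0,0,0],[0,0,0,0,0,0]]'
```

```text
time: 12.85
tool_pos: [0.5723, -0.3391, 0.2069]
ee_rot: [3.141, 0.004, -0.718]
wrist_force: [-0.6, -0.6, 0.5]
width: 0.0
time: 13.05
tool_pos: [0.5739, -0.3404, 0.2105]
ee_rot: [-3.141, -0.002, -0.718]
wrist_force: [0.9, -0.2, 0.9]
width: -0.0003
```

```bash
python3 -m jog '[[0,0,2.5,0,0,0],[-3,1,0,0,0,0],[0,0,0,0,0,0],[0,0,0,0,0,0]]'
python3 -m jog '[[-2,0,0,0,0,0],[0,0,0,0,0,0]]'
python3 -m jog '[[-2,0,0,0,0,0],[0,0,0,0,0,0]]'
```

```text
time: 13.45
tool_pos: [0.5704, -0.3388, 0.2071]
ee_rot: [-3.142, -0.0, -0.718]
wrist_force: [-0.4, -0.5, 0.2]
width: 0.0002
time: 13.65
tool_pos: [0.5689, -0.3373, 0.2069]
ee_rot: [-3.142, 0.0, -0.718]
wrist_force: [-0.2, 0.0, -0.2]
width: -0.0
time: 13.85
tool_pos: [0.5673, -0.336, 0.2069]
ee_rot: [-3.142, 0.0, -0.718]
wrist_force: [0.2, 0.5, 0.4]
width: -0.0001
```

```bash
python3 -m jog '[[-2,0,0,0,0,0],[-2,0,0,0,0,0],[0,0,0,0,0,0]]'
python3 fit.py 2 | grep -E "pot 1|pot 2"
python3 - <<'E'
from station import bot; import cv2
cv2.imwrite('pics/wrist2.png',bot.capture('wrist')[0])
E
```

```text
time: 14.15
tool_pos: [0.5643, -0.3333, 0.2069]
ee_rot: [3.142, 0.0, -0.718]
wrist_force: [-0.0, 1.0, 0.2]
width: 0.0001
scene pot 1 n 2417 z0 0.1263 tilt 3.52 dir -41 knob px 143.9 373.2 xy [ 0.5526 -0.3122]
scene pot 2 n 2489 z0 0.1226 tilt 0.03 dir 52 knob px 210.3 298.4 xy [ 0.517  -0.1717]
side pot 1 n 1673 z0 0.1245 tilt 3.51 dir -42 knob px 411.0 326.9 xy [ 0.5457 -0.3184]
side pot 2 n 1350 z0 0.1207 tilt 0.01 dir -140 knob px 350.9 283.7 xy [ 0.5097 -0.1785]
```

View pics/side2.png

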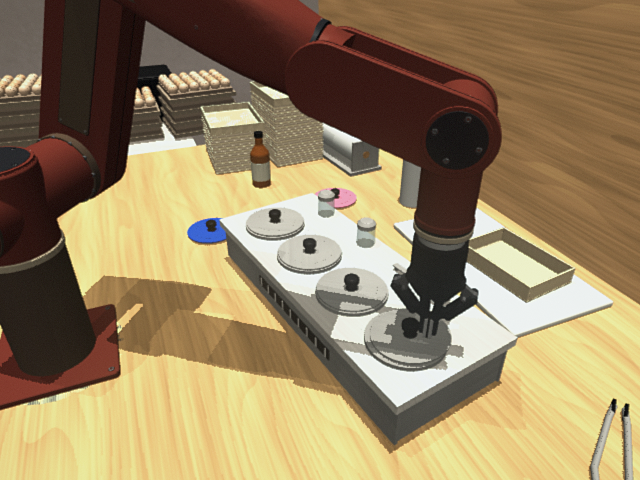

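View pics/wrist2.png

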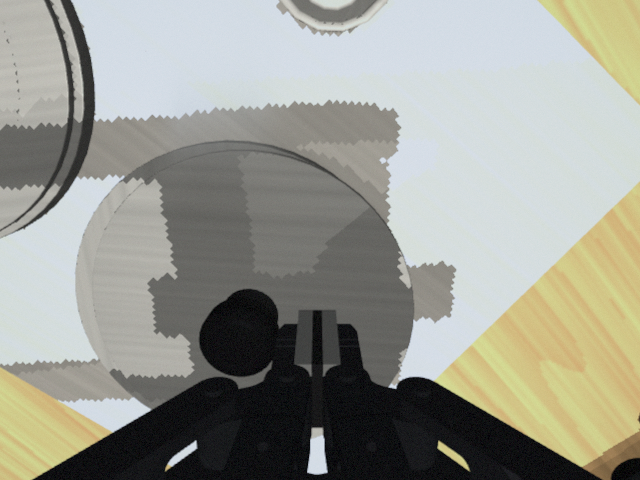

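The side picture shows the fingers at about (430,320), beside the knob at (410,327). In the wrist view they are just at the knob's edge, near (278,330), and the lid hasn't moved. I push on in small steps.

```bash
python3 -m jog '[[-2,0,0,0,0,0],[-1,0,0,0,0,0],[0,0,0,0,0,0]]'
python3 -m jog '[[-1,0,0,0,0,0],[-1,0,0,0,0,0],[0,0,0,0,0,0]]'
python3 fit.py 3 | grep -E "pot 1|pot 2"
```

```text
time: 14.6
tool_pos: [0.5621, -0.3314, 0.2069]
ee_rot: [3.142, 0.0, -0.718]
wrist_force: [-0.1, -0.0, -0.4]
width: -0.0001
time: 14.9
tool_pos: [0.5606, -0.3301, 0.2069]
ee_rot: [-3.142, 0.0, -0.718]
wrist_force: [0.3, 1.0, -0.6]
width: 0.0002
scene pot 1 n 2763 z0 0.1226 tilt 0.04 dir 56 knob px 144.0 371.3 xy [ 0.5475 -0.3092]
scene pot 2 n 2493 z0 0.1226 tilt 0.04 dir 11 knob px 210.3 298.5 xy [ 0.5171 -0.1718]
side pot 1 n 1748 z0 0.1209 tilt 0.10 dir -141 knob px 408.2 327.0 xy [ 0.544  -0.3136]
side pot 2 n 1354 z0 0.1207 tilt 0.02 dir -105 knob px 350.8 283.5 xy [ 0.5098 -0.1781]
```

It dropped: pot 1 now reads tilt 0.04–0.10° at the same height as the others. I back off gently and withdraw upward, then check.

```bash
python3 -m jog '[[4,0,0,0,0,0],[6,0,0,0,0,0],[0,0,-10,0,0,0],[0,0,-25,0,0,0],[0,0,-40,0,0,0],[20,0,-40,0,0,0],[20,0,-20,0,0,0],[0,0,0,0,0,0]]'
python3 -m jog '[[30,0,0,0,0,0],[30,0,0,0,0,0],[30,0,0,0,0,0],[0,0,0,0,0,0],[0,0,0,0,0,0]]'
python3 fit.py 4
```

```text
time: 15.8
tool_pos: [0.6005, -0.3652, 0.3481]
ee_rot: [-3.141, -0.01, -0.718]
wrist_force: [0.1, -0.3, 0.1]
width: 0.0001
time: 16.3
tool_pos: [0.6656, -0.422, 0.3394]
ee_rot: [3.141, 0.004, -0.718]
wrist_force: [-0.5, -0.2, 0.2]
width: 0.0004
scene pot 1 n 3871 z0 0.1226 tilt 0.06 dir 80 knob px 138.9 371.3 xy [ 0.5426 -0.3133]
scene pot 2 n 2484 z0 0.1226 tilt 0.03 dir 26 knob px 210.2 298.3 xy [ 0.5167 -0.1715]
scene pot 3 n 1701 z0 0.1226 tilt 0.09 dir 93 knob px 265.1 242.8 xy [ 0.4919 -0.0309]
scene pot 4 n 1202 z0 0.1226 tilt 0.05 dir -160 knob px 308.8 198.3 xy [0.4662 0.1109]
side pot 1 n 2016 z0 0.1208 tilt 0.09 dir -147 knob px 406.4 327.2 xy [ 0.5413 -0.3128]
side pot 2 n 1357 z0 0.1208 tilt 0.06 dir -112 knob px 351.2 280.9 xy [ 0.5135 -0.1715]
side pot 3 n 946 z0 0.1206 tilt 0.04 dir -32 knob px 308.9 244.5 xy [ 0.4882 -0.0308]
side pot 4 n 681 z0 0.1205 tilt 0.05 dir -115 knob px 274.2 214.8 xy [0.4621 0.1119]
16.4
```

View pics/side4.png

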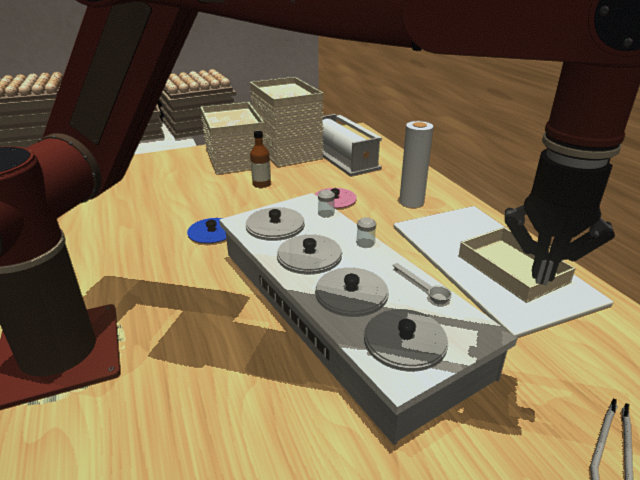

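View pics/scene4.png

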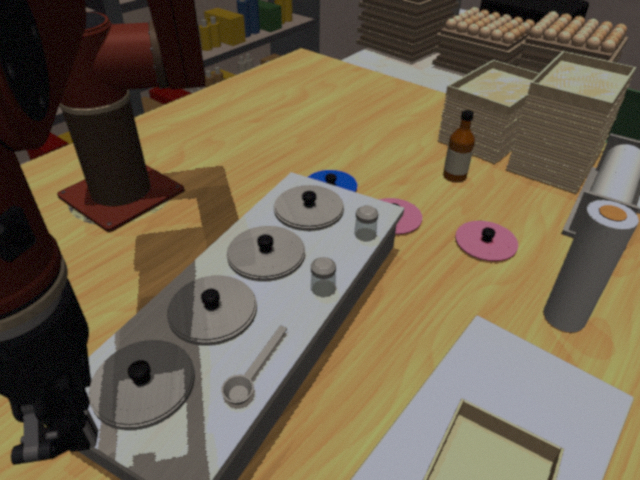

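Both views show all four lids flat, with the pot 1 knob now at (139,371) in the scene view. The shakers at (367,220) and (323,275) and the scoop at (255,365) haven't moved, and the robot is clear. I hand in.

```bash
python3 -c "
from station import bot
print(bot.sign_off())"
```

```text
the job is handed in; nothing more can be done
None
```

The unseated lid was the one on pot 1, and it now lies flat like the other three; the job is handed in.

- **Finding it:** The cameras showed the pot 1 lid tilted about 3.5°. I pressed pot 2's lid as a reference, and it held at 122 mm under 6 N. Pot 1's lid stood about 4 mm high and gave about 0.8 mm at the side. It also gave about 1 mm at its high edge, though that reading was close to the force noise. I did not press the lids on pots 3 and 4, because the depth images showed them flat and the search ended at pot 1.
- **Seating it:** I pushed its knob sideways a few millimetres with the shut fingers until it dropped in. No lid was gripped or lifted.
- **Last checks:** With the robot clear, both cameras gave all four lids a tilt of 0.1° or less and equal heights within each view. The two views differ by about 2 mm in absolute height, which is within calibration. I did not press pot 1's lid again after it dropped. The shakers, scoop and coloured look-alikes look unmoved in the pictures. The job took about 16.4 s of the 72 s allowed.

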